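# Slide the grout tins into the divided crate

## Robot

A 7-joint arm with a two-finger parallel gripper is mounted at the origin on the work surface. World frame = base frame: x ahead of the robot, y to its left, z up, the work surface at z = 0. Lengths are in m, angles in rad, forces in N, time in s.
With the tool pointing down it reaches from about 0.4 to 0.925 m from the base axis. Payload 5.6 kg.
Tool frame: the origin (TCP) lies on the mounting face of the last link; the fingertips stand 173 mm ahead of it and the grasp point (between the pads) lies 155 mm ahead of it; z points along the fingers, y is the line along which they close (so a half turn about z gives the same grasp; the last joint's range is limited). The gripper opens to 85 mm and grips with 20 to 120 N. Pads are 22 mm wide; open, the fingers measure 114 mm over their backs; the gripper's body (76 mm by 85 mm) begins 54 mm behind the grasp point. The pads swing forward as they close: fully open they stand 13 mm farther back than shut.
Start: joints at [-1.246, 0.468, -0.012, 1.603, 0.006, 1.071, -0.056], TCP at [0.234, 0.607, 0.405] pointing down, gripper open.
Joint ranges: [-2.53, 2.53], [-0.31, 2.02], [-1.57, 1.55], [0.28, 2.44], [-1.29, 4.43], [0.15, 1.84], [-2.92, 2.92]. Speed limits (rad/s): [2.57, 2.57, 3.14, 3.14, 3.14, 3.14, 3.14].

## Interface

Orientations are given as a unit quaternion [x, y, z, w].
In Python, from station import manip gives the robot as it stands. The module is installed in compiled form; this text tells all that it offers.
- The arm moves only by the tool apply_moves, never from a script. Its argument "plan" is a list of rows, each an object with "travel": the shift along the tool's x, y, z in mm, a list of three; "rotation": the turn, a rotation vector about the tool's x, y, z in degrees, a list of three; "jaw": the opening in per cent of the stroke, from 0 (shut) to 100 (fully open). A call has 1 to 20 rows; each row shifts and turns the commanded pose from where the row before left it, along the tool's axes as they then stand; what a row does not reach is not made up. A row lasts 1/8 s, in which the tool goes at most 62.5 mm and 10.7 degrees, less where a joint would pass 70% of its speed; a pose out of reach is approached as far as the arm can. A call is refused whole if a number of a shift passes 62.5 or a number of a turn 10.7, either way. A call with a gripper value outside its range is refused whole. The fingers move at their own pace and stop on an object; the grip force is fixed at half the most. Time passes only in rows, so rows that do not move let the fingers close. It gives the time, the measured TCP pose, the force, the opening and the grip force at its end, in the units of the state.
- manip.state(): the state, without advancing time (a new reading comes with each control period).
- manip.capture(name): name is "scene" or "top"; returns a dict with "frame" (384x512x3 uint8, blue, green, red), "fx", "fy", "cx", "cy" (pixels), "k1" (the pictures are not rectified: a ray, as slopes to the right and down, at radius r is drawn at 1 + k1 r^2 times it, then the intrinsics apply), "R" (3x3) and "t" (3): a world point X has camera coordinates R X + t. Camera axes: x right, y down, z forward; pixel columns grow to the right and rows downward; lengths in m; the calibration is good to about 2 mm. A picture is of the moment at which its call begins. There is no depth.
- manip.job_done(): hands the job in; it is judged then, once.
Trained networks look in a picture, given as the dict that the camera call returned (one of the last four; its "shot" number tells which), for a name from the list of things; names that differ only in an ending like _2 or _b are one class to them, and where a whole thing is asked for, a point or a joint stands for the part that bears it (a point fixed in the world has none). Each returns a list of dicts, best first, with "confidence" (0 to 1); they miss things now and then, are a little off and sometimes report something else, mostly with a low value. They report only what shows in the picture. A call takes as long as a camera call. They do not tell look-alikes from the thing itself.
- manip.spot_in(picture, target): "rect" ([centre column, centre row, width, height] in pixels, round what is visible of it).
- manip.spot_point(picture, target): "at" ([row, column] in pixels: a listed point, or the origin of a listed thing).
The state is a dict: "t": time; "joint_pos": joint angles; "qvel": joint speeds; "joint_efforts": joint torques, N m; "tool_pos": TCP position; "eef_rot": TCP orientation; "contact_force": force on the tool from outside, world axes, zero at the start; "wrist_torque": the same for the moment, N m; "grip_width": finger opening in m; "grasp_force": force on a finger pad.
Only numpy, scipy, OpenCV 4.12 (cv2) and the standard library are available. Lean on these libraries where they do the work, as an engineer would, in place of code of your own. Each camera call takes 0.05 s, during which the arm holds its last target. There are 200 camera calls.

## Task

Put the three wide grout tins away: slide each one upright along the table, without lifting or tipping it, through the open front of the divided crate into an empty bay of its own, far enough in that it does not stick out past the front edges of the walls. Leave the tin that is already in the crate and everything else on the table where they are.

Things in the scene. Friction and masses are not known exactly. Their poses are not given: they have to be found in the camera images.
- tin1: one of the three identical grout tins to be put away, all standing on the table in front of the crate: bare metal with a broad paper band, upright cylinder 88 mm in diameter (too wide for the gripper to grasp), 80 mm high, about 0.65 kg. Origin: centre of its underside, z up
- tin2: one of the three identical grout tins to be put away, all standing on the table in front of the crate: bare metal with a broad paper band, upright cylinder 88 mm in diameter (too wide for the gripper to grasp), 80 mm high, about 0.65 kg. Origin: centre of its underside, z up
- tin3: one of the three identical grout tins to be put away, all standing on the table in front of the crate: bare metal with a broad paper band, upright cylinder 88 mm in diameter (too wide for the gripper to grasp), 80 mm high, about 0.65 kg. Origin: centre of its underside, z up
- bay1: one of the crate's bays that are empty at the start, with a thin white paper sheet (88 mm square) on its floor. Clear space 104 mm wide (y) by 108 mm deep (x). Origin on the floor, on the bay's centre line; +x points into the bay: back wall at x = +52 mm, open front edge at x = -56 mm, side walls at y = +-52 mm. A tin is wholly inside with its centre at x = -12 to +8 mm. Fixed
- bay2: one of the crate's bays that are empty at the start, with a thin white paper sheet (88 mm square) on its floor. Clear space 104 mm wide (y) by 108 mm deep (x). Origin on the floor, on the bay's centre line; +x points into the bay: back wall at x = +52 mm, open front edge at x = -56 mm, side walls at y = +-52 mm. A tin is wholly inside with its centre at x = -12 to +8 mm. Fixed
- bay3: one of the crate's bays that are empty at the start, with a thin white paper sheet (88 mm square) on its floor. Clear space 104 mm wide (y) by 108 mm deep (x). Origin on the floor, on the bay's centre line; +x points into the bay: back wall at x = +52 mm, open front edge at x = -56 mm, side walls at y = +-52 mm. A tin is wholly inside with its centre at x = -12 to +8 mm. Fixed
- crate: fixed plywood crate, four equal bays side by side along its y, open on top and at the front (-x, towards the robot), floors level with the table. 456 mm wide, walls 60 mm high and 8 mm thick; bays 104 mm wide, centre lines at y = -168, -56, +56, +168 mm; front edges of the walls at x = -53 mm, inner face of the back wall at x = +55 mm, its outer face at +65. Origin on the table
- full_bay_tin: a fourth tin of the same kind (88 mm diameter, 80 mm high) that already stands in the remaining bay, which has no paper showing; to be left alone. Origin: centre of its underside
- jar_a: bystander: small clear glass jar, 50 mm diameter, 78 mm high, standing near the tins; origin: centre of its underside
- jar_b: bystander: small amber jar, 50 mm diameter, 72 mm high, standing near the tins; origin: centre of its underside
- tiles: bystander: stack of three square tiles, 60 x 60 mm, 21 mm high, near the tins; origin: centre of its underside
- spray: bystander: white bottle, 60 mm diameter, 170 mm high, left of the tins; origin: centre of its underside
- hammer: bystander: hammer lying on the right, about 260 mm long along its x, handle to -x; origin near its middle, on the table
- brush: bystander: brush lying on the left, about 200 mm long along its x, handle to -x; origin near its middle, on the table
- mug: bystander: white mug, 76 mm diameter, 85 mm high, right of the crate, handle to its +y; origin: centre of its underside
There are look-alikes about, which are no part of the job. Leave any yellow look-alike of the tin1 alone. What is shaped like the tin2 but yellow is not meant.

How it is judged:
By the outcome, as a careful person would: the job done as asked, in the order asked, and still so for the second after the job is handed in, with the robot touching nothing.
It also fails if it takes over 67 s, if anything falls off the work surface, if the arm or the gripper's body presses on something with over 40 N, if the wrist force passes 120 N, or if a joint passes its speed limit or range.

## Working session

There is one attempt and no reset: what is moved stays moved. The work goes in short steps, Python scripts to look and compute and a tool call to move; the robot and the scene stay as the last step left them, time stands still between calls to the robot, and variables do not carry over. Pictures are saved under pics/ and viewed, at most 10 in all, crops included, and the job is handed in when it is done.

Besides the shell and the picture viewer there is one more tool, called by a JSON object that holds its "op" and its "data". apply_moves: Moves the arm, as the interface text tells. Its arguments: {"type":"object","properties":{"plan":{"type":"array","items":{"type":"object","properties":{"travel":{"type":"array","items":{"type":"number"}},"rotation":{"type":"array","items":{"type":"number"}},"jaw":{"type":"number"}}}}},"required":["plan"]}

```bash
mkdir -p pics; cat > h.py <<'E'
import numpy as np, cv2
from station import manip
def ray(p,row,col):
    R=np.array(p["R"]);t=np.array(p["t"])
    d=np.array([(col-p["cx"])/p["fx"],(row-p["cy"])/p["fy"]]);u=d.copy()
    for _ in range(20): u=d/(1+p["k1"]*(u@u))
    return -R.T@t, R.T@np.array([u[0],u[1],1])
def at(p,row,col,z=0):
    o,d=ray(p,row,col); return o+d*(z-o[2])/d[2]
def proj(p,X):
    c=np.array(p["R"])@np.array(X)+np.array(p["t"]);u=c[:2]/c[2];u=u*(1+p["k1"]*(u@u))
    return p["fx"]*u[0]+p["cx"],p["fy"]*u[1]+p["cy"]
E
cat > a.py <<'E'
from h import *
s=manip.state();print({k:np.round(v,3) for k,v in s.items()})
for n in("scene","top"):
    p=manip.capture(n);cv2.imwrite(f"pics/{n}0.png",cv2.resize(p["frame"],(800,600)))
    print(n,"cam",np.round(ray(p,200,250)[0],3))
    for k in("tin1","bay1","crate","full_bay_tin","jar_a","tiles","spray","hammer","brush","mug"):
        print(k,[(np.round(d["at"]),np.round(at(p,*d["at"])[:2],3).tolist(),round(d["confidence"],2)) for d in manip.spot_point(p,k)])
E
python3 a.py
```

```text
{'t': np.float64(0.0), 'joint_pos': array([-1.246,  0.468, -0.012,  1.604,  0.006,  1.071, -0.056]), 'qvel': array([ 0.001, -0.002,  0.001,  0.001, -0.001, -0.001, -0.   ]), 'joint_efforts': array([-1.0000e-03, -5.3238e+01,  2.1000e-02, -2.5130e+01,  1.1000e-02,
        8.0000e-03,  0.0000e+00]), 'tool_pos': array([0.234, 0.606, 0.404]), 'eef_rot': array([ 0.183,  0.983, -0.001, -0.   ]), 'contact_force': array([-0.046,  0.295,  0.256]), 'wrist_torque': array([0.017, 0.003, 0.074]), 'grasp_force': np.float64(0.0), 'grip_width': np.float64(0.086)}
scene cam [0.923 0.611 0.751]
tin1 [(array([252., 292.]), [0.467, 0.208], 0.85), (array([131., 249.]), [0.179, -0.315], 0.82), (array([308., 298.]), [0.571, 0.333], 0.71), (array([169., 204.]), [0.441, -0.235], 0.69), (array([151., 233.]), [0.307, -0.252], 0.69), (array([219., 258.]), [0.455, 0.06], 0.65)]
bay1 [(array([272., 214.]), [0.657, 0.127], 0.81), (array([242., 188.]), [0.654, 0.0], 0.76), (array([204., 149.]), [0.665, -0.202], 0.49), (array([232., 183.]), [0.646, -0.038], 0.18)]
crate [(array([230., 182.]), [0.643, -0.045], 0.69)]

[... 858 characters left out ...]
 (array([219., 137.]), [0.308, 0.453], 0.24)]
bay1 [(array([132., 262.]), [0.657, 0.02], 0.86), (array([134., 323.]), [0.664, -0.208], 0.81), (array([133., 237.]), [0.648, 0.115], 0.8)]
crate [(array([134., 278.]), [0.655, -0.036], 0.56)]
full_bay_tin [(array([132., 293.]), [0.665, -0.093], 0.69)]
jar_a [(array([207., 235.]), [0.371, 0.106], 0.6), (array([205., 302.]), [0.388, -0.135], 0.45), (array([209., 279.]), [0.369, -0.053], 0.41)]
tiles [(array([207., 280.]), [0.376, -0.057], 0.62)]
spray [(array([164., 129.]), [0.51, 0.507], 0.59)]
hammer [(array([196., 398.]), [0.44, -0.485], 0.72)]
brush [(array([216., 140.]), [0.319, 0.445], 0.84)]
mug [(array([150., 388.]), [0.612, -0.45], 0.57)]
```

View pics/scene0.png

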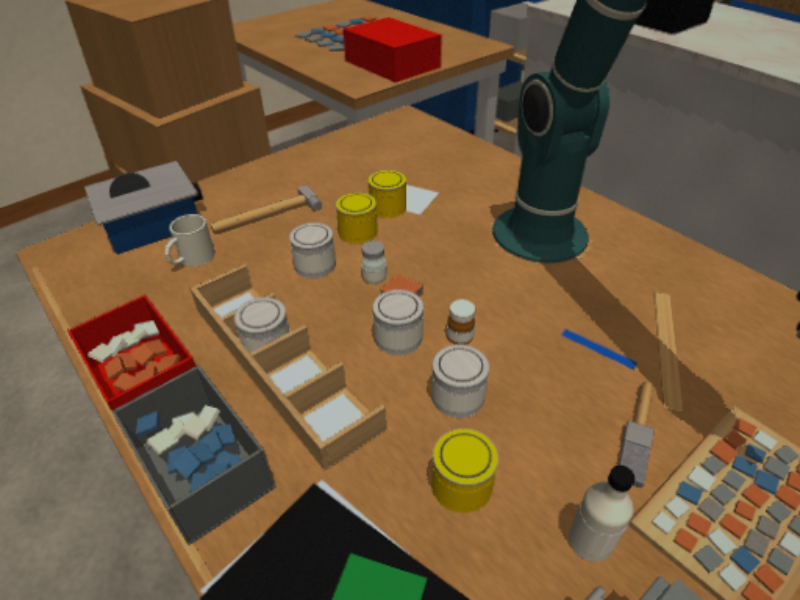

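View pics/top0.png

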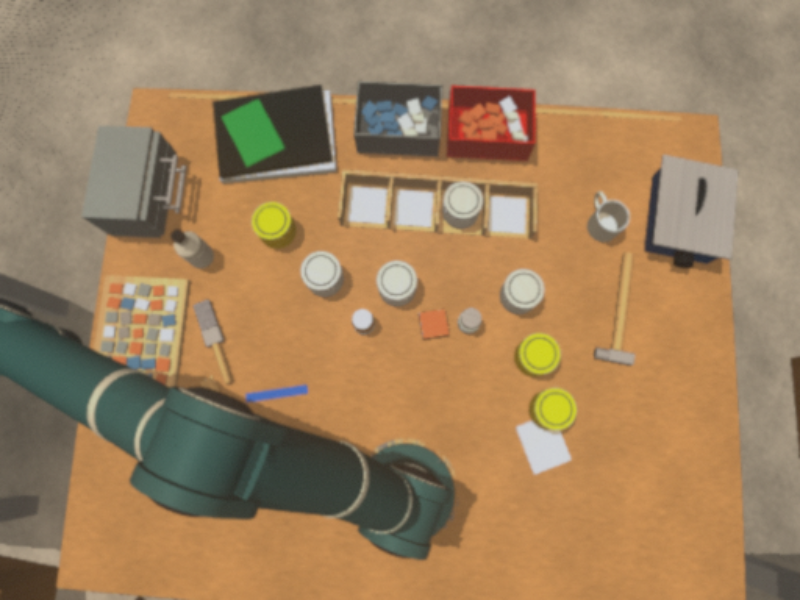

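The top view shows grey tins at 800x600 pixels (322,272), (397,282) and (523,290). Yellow decoys are at (272,222), (540,354) and (555,409). White papers mark the empty bays at (369,205), (415,210) and (510,214), and the full bay is at (463,203). Next I rectify the pictures to refine these positions.

```bash
cat > b.py <<'E'
from h import *
import sys
def rect(p,z,x0=.33,x1=.78,y0=-.36,y1=.34,s=1000):
    # image: col grows with -y, row grows with -x ; 1 px/mm
    W,H=int((y1-y0)*s),int((x1-x0)*s)
    j,i=np.meshgrid(np.arange(W),np.arange(H))
    X=np.stack([x1-i/s,y1-j/s,np.full(i.shape,z)],-1)
    c=X@np.array(p["R"]).T+np.array(p["t"]);u=c[...,:2]/c[...,2:];u=u*(1+p["k1"]*(u**2).sum(-1,keepdims=True))
    return cv2.remap(p["frame"],(p["fx"]*u[...,0]+p["cx"]).astype(np.float32),(p["fy"]*u[...,1]+p["cy"]).astype(np.float32),cv2.INTER_LINEAR)
def tins(p):
    g=cv2.GaussianBlur(cv2.cvtColor(rect(p,.08),cv2.COLOR_BGR2GRAY),(5,5),0)
    c=cv2.HoughCircles(g,cv2.HOUGH_GRADIENT,1,60,param1=80,param2=18,minRadius=40,maxRadius=48)
    return [] if c is None else [(round(.78-a[1]/1000,3),round(.34-a[0]/1000,3),float(a[2])) for a in c[0]]
def papers(p):
    im=rect(p,0.0);h=cv2.cvtColor(im,cv2.COLOR_BGR2HSV)
    m=((h[...,1]<45)&(h[...,2]>150)).astype(np.uint8);out=[]
    for c in cv2.findContours(m,cv2.RETR_EXTERNAL,cv2.CHAIN_APPROX_NONE)[0]:
        if cv2.contourArea(c)>2500:
            (a,b),wh,an=cv2.minAreaRect(c);out.append((round(.78-b/1000,3),round(.34-a/1000,3),np.round(wh),round(an,1)))
    return out
if __name__=="__main__":
    for n in("scene","top"):
        p=manip.capture(n);print(n,"tins",tins(p));print("papers",papers(p))
        if n=="top": cv2.imwrite("pics/rtop.png",rect(p,.06))
        else: cv2.imwrite("pics/rscene.png",rect(p,.06))
E
python3 b.py
```

```text
scene tins [(np.float32(0.469), np.float32(0.212), 43.5), (np.float32(0.455), np.float32(0.044), 44.099998474121094), (np.float32(0.451), np.float32(-0.236), 44.0), (np.float32(0.649), np.float32(-0.097), 43.79999923706055), (np.float32(0.579), np.float32(0.336), 44.400001525878906)]
papers [(0.393, -0.333, array([69., 52.]), 90.0), (0.399, -0.024, array([93., 96.]), 45.0), (0.415, 0.166, array([96., 95.]), 90.0), (0.622, -0.201, array([ 96., 134.]), 74.2), (0.647, -0.006, array([50., 79.]), 1.7), (0.65, 0.111, array([60., 79.]), 2.0)]
top tins [(np.float32(0.471), np.float32(0.21), 44.29999923706055), (np.float32(0.457), np.float32(0.042), 44.5), (np.float32(0.652), np.float32(-0.1), 43.599998474121094), (np.float32(0.452), np.float32(-0.24), 44.5), (np.float32(0.583), np.float32(0.33), 44.900001525878906)]
papers [(0.469, -0.253, array([89., 92.]), 26.6), (0.475, 0.044, array([93., 89.]), 71.6), (0.49, 0.224, array([92., 91.]), 45.0), (0.651, -0.213, array([89., 85.]), 90.0), (0.656, 0.012, array([86., 90.]), 1.7), (0.659, 0.123, array([85., 89.]), 1.2), (0.681, -0.105, array([91., 92.]), 90.0)]
```

View pics/rtop.png

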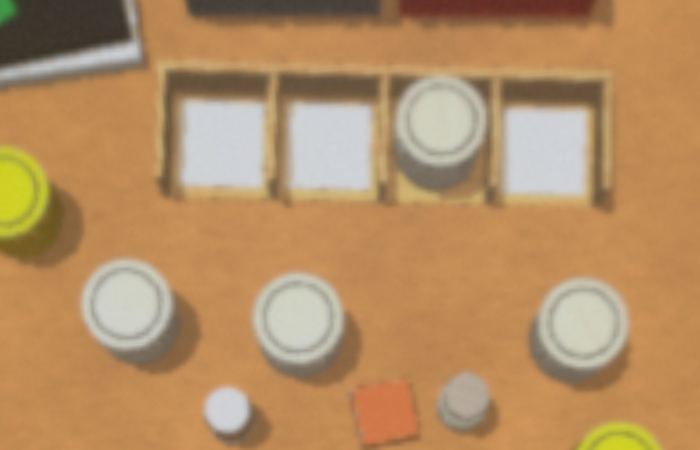

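View pics/rscene.png

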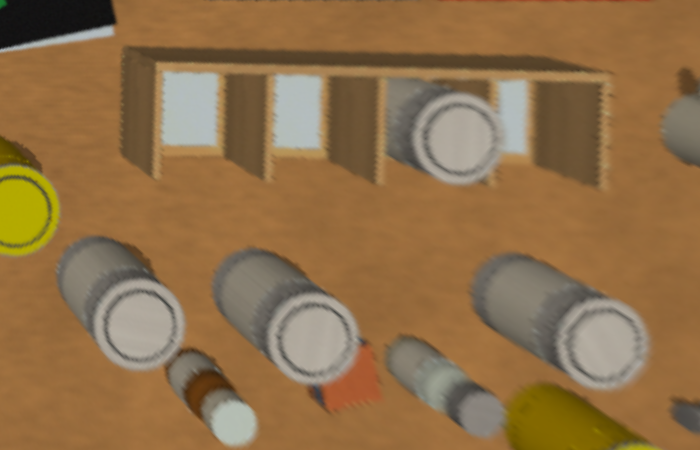

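{"op": "apply_moves", "data": {"plan": [{"rotation":[0,0,-10],"jaw":59},{"rotation":[0,0,-10],"jaw":59},{"travel":[-16,-20,0],"jaw":59},{"travel":[-30,-40,0],"jaw":59},{"travel":[-30,-40,0],"jaw":59},{"travel":[-30,-40,0],"jaw":59},{"travel":[-30,-40,0],"jaw":59},{"travel":[-30,-40,0],"jaw":59},{"travel":[0,-40,0],"jaw":59},{"travel":[0,-40,0],"jaw":59},{"travel":[0,-40,0],"jaw":59},{"travel":[0,0,0],"jaw":59}]}}

```text
invalid input
```

{"op": "apply_moves", "data": {"plan": [{"travel":[0,0,0],"rotation":[0,0,-10],"jaw":59},{"travel":[0,0,0],"rotation":[0,0,-10],"jaw":59},{"travel":[-16,-20,0],"rotation":[0,0,0],"jaw":59},{"travel":[-30,-40,0],"rotation":[0,0,0],"jaw":59},{"travel":[-30,-40,0],"rotation":[0,0,0],"jaw":59},{"travel":[-30,-40,0],"rotation":[0,0,0],"jaw":59},{"travel":[-30,-40,0],"rotation":[0,0,0],"jaw":59},{"travel":[-30,-40,0],"rotation":[0,0,0],"jaw":59},{"travel":[0,-40,0],"rotation":[0,0,0],"jaw":59},{"travel":[0,-40,0],"rotation":[0,0,0],"jaw":59},{"travel":[0,-40,0],"rotation":[0,0,0],"jaw":59},{"travel":[0,0,0],"rotation":[0,0,0],"jaw":59}]}}

```text
t: 2.7
tool_pos: [0.3939, 0.259, 0.4049]
eef_rot: [0.014, 1.0, -0.0, 0.0]
contact_force: [-0.0, 0.3, 0.9]
grip_width: 0.0504
grasp_force: 0.0
```

{"op": "apply_moves", "data": {"plan": [{"travel":[-6,-40,0],"rotation":[0,0,0],"jaw":59},{"travel":[-10,-40,0],"rotation":[0,0,0],"jaw":59},{"travel":[0,-40,0],"rotation":[0,0,0],"jaw":59},{"travel":[0,-40,0],"rotation":[0,0,0],"jaw":59},{"travel":[0,-40,0],"rotation":[0,0,0],"jaw":59},{"travel":[0,-16,0],"rotation":[0,0,0],"jaw":59},{"travel":[0,0,40],"rotation":[0,0,0],"jaw":59},{"travel":[0,0,40],"rotation":[0,0,0],"jaw":59},{"travel":[0,0,30],"rotation":[0,0,0],"jaw":59},{"travel":[0,0,0],"rotation":[0,0,0],"jaw":59}]}}

```text
t: 3.95
tool_pos: [0.4046, 0.047, 0.2933]
eef_rot: [0.01, 1.0, -0.001, -0.002]
contact_force: [-0.1, -0.7, 1.1]
grip_width: 0.0505
grasp_force: 0.0
```

```bash
python3 - <<'E'
from h import *
p=manip.capture("scene");cv2.imwrite("pics/s1.png",cv2.resize(p["frame"][100:360,120:400],None,fx=2.3,fy=2.3,interpolation=cv2.INTER_CUBIC))
E
```

```text
(no output)
```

View pics/s1.png

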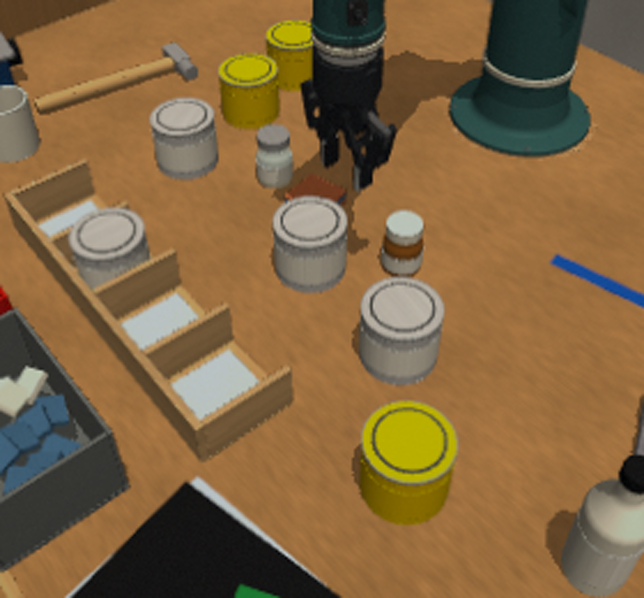

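{"op": "apply_moves", "data": {"plan": [{"travel":[6,-16,0],"rotation":[0,0,0],"jaw":47},{"travel":[0,0,0],"rotation":[0,0,0],"jaw":47},{"travel":[0,0,30],"rotation":[0,0,0],"jaw":47},{"travel":[0,0,30],"rotation":[0,0,0],"jaw":47},{"travel":[0,0,20],"rotation":[0,0,0],"jaw":47},{"travel":[0,0,16],"rotation":[0,0,0],"jaw":47},{"travel":[0,0,0],"rotation":[0,0,0],"jaw":47}]}}

```text
t: 4.88
tool_pos: [0.399, 0.0311, 0.1986]
eef_rot: [0.01, 1.0, -0.0, -0.0]
contact_force: [-0.2, -0.5, -0.7]
grip_width: 0.0404
grasp_force: 0.0
```

{"op": "apply_moves", "data": {"plan": [{"travel":[-12,-1,0],"rotation":[0,0,0],"jaw":47},{"travel":[-12,-1,0],"rotation":[0,0,0],"jaw":47},{"travel":[-12,-2,0],"rotation":[0,0,0],"jaw":47},{"travel":[-12,-2,0],"rotation":[0,0,0],"jaw":47},{"travel":[-12,-2,0],"rotation":[0,0,0],"jaw":47},{"travel":[-12,-2,0],"rotation":[0,0,0],"jaw":47},{"travel":[-12,-2,0],"rotation":[0,0,0],"jaw":47},{"travel":[-10,0,0],"rotation":[0,0,0],"jaw":47},{"travel":[0,0,0],"rotation":[0,0,0],"jaw":47}]}}

```text
t: 6.0
tool_pos: [0.4941, 0.0174, 0.1989]
eef_rot: [0.01, 1.0, -0.0, 0.001]
contact_force: [-0.2, -0.1, -0.6]
grip_width: 0.0403
grasp_force: 0.0
```

```bash
python3 - <<'E'
from b import *
p=manip.capture("scene");print(tins(p));cv2.imwrite("pics/s2.png",rect(p,.08))
print(manip.state()["tool_pos"],manip.state()["contact_force"])
E
```

```text
[(np.float32(0.469), np.float32(0.212), 43.599998474121094), (np.float32(0.547), np.float32(0.025), 44.0), (np.float32(0.65), np.float32(-0.097), 43.79999923706055), (np.float32(0.451), np.float32(-0.236), 44.0), (np.float32(0.58), np.float32(0.334), 43.20000076293945)]
[0.49367481 0.01736474 0.19886439] [ 0.2727552  -0.12517967  0.74077609]
```

View pics/s2.png

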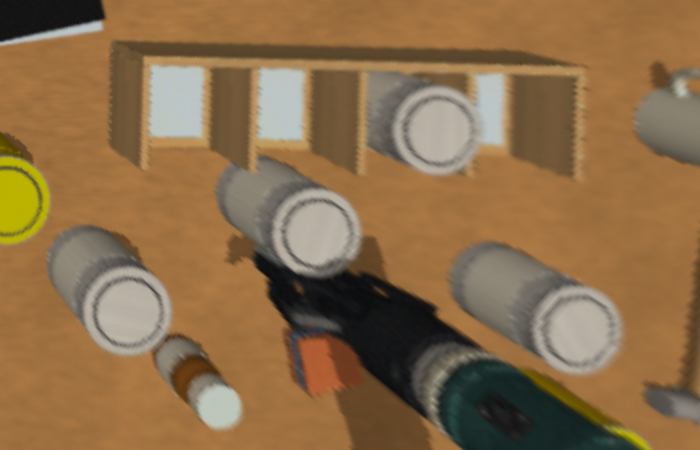

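{"op": "apply_moves", "data": {"plan": [{"travel":[7,0,0],"rotation":[0,0,0],"jaw":47},{"travel":[0,7,0],"rotation":[0,0,0],"jaw":47},{"travel":[-10,0,0],"rotation":[0,0,0],"jaw":47},{"travel":[-10,-3,0],"rotation":[0,0,0],"jaw":47},{"travel":[-10,-3,0],"rotation":[0,0,0],"jaw":47},{"travel":[-10,-3,0],"rotation":[0,0,0],"jaw":47},{"travel":[-10,0,0],"rotation":[0,0,0],"jaw":47},{"travel":[-10,0,0],"rotation":[0,0,0],"jaw":47},{"travel":[-10,0,0],"rotation":[0,0,0],"jaw":47},{"travel":[10,0,0],"rotation":[0,0,0],"jaw":15},{"travel":[0,0,0],"rotation":[0,0,0],"jaw":15},{"travel":[0,0,0],"rotation":[0,0,0],"jaw":15}]}}

```text
t: 7.55
tool_pos: [0.5458, 0.0146, 0.199]
eef_rot: [0.009, 1.0, 0.0, 0.001]
contact_force: [-0.7, 0.3, -0.7]
grip_width: 0.013
grasp_force: 0.0
```

```bash
python3 - <<'E'
from b import *
p=manip.capture("scene");print(tins(p))
E
```

```text
[(np.float32(0.469), np.float32(0.212), 43.599998474121094), (np.float32(0.607), np.float32(0.014), 44.0), (np.float32(0.65), np.float32(-0.098), 43.79999923706055), (np.float32(0.579), np.float32(0.334), 43.400001525878906), (np.float32(0.449), np.float32(-0.236), 45.70000076293945)]
```

{"op": "apply_moves", "data": {"plan": [{"travel":[-9,0,0],"rotation":[0,0,0],"jaw":15},{"travel":[-10,0,0],"rotation":[0,0,0],"jaw":15},{"travel":[-10,0,0],"rotation":[0,0,0],"jaw":15},{"travel":[-10,0,0],"rotation":[0,0,0],"jaw":15},{"travel":[-10,0,0],"rotation":[0,0,0],"jaw":15},{"travel":[0,0,0],"rotation":[0,0,0],"jaw":15},{"travel":[20,0,0],"rotation":[0,0,0],"jaw":15},{"travel":[40,0,-20],"rotation":[0,0,0],"jaw":47},{"travel":[20,0,-50],"rotation":[0,0,0],"jaw":47},{"travel":[0,0,-40],"rotation":[0,0,0],"jaw":47},{"travel":[0,0,0],"rotation":[0,0,0],"jaw":47}]}}

```text
t: 8.98
tool_pos: [0.5163, 0.0152, 0.3124]
eef_rot: [0.009, 1.0, 0.001, 0.005]
contact_force: [0.6, -0.5, -0.3]
grip_width: 0.0399
grasp_force: 0.0
```

```bash
python3 - <<'E'
from b import *
p=manip.capture("scene");print(tins(p))
E
```

```text
[(np.float32(0.652), np.float32(0.014), 43.599998474121094), (np.float32(0.579), np.float32(0.334), 43.400001525878906), (np.float32(0.47), np.float32(0.212), 42.900001525878906), (np.float32(0.652), np.float32(-0.098), 44.900001525878906), (np.float32(0.447), np.float32(-0.236), 46.29999923706055)]
```

{"op": "apply_moves", "data": {"plan": [{"travel":[14,38,0],"rotation":[0,0,9],"jaw":47},{"travel":[0,0,0],"rotation":[0,0,9],"jaw":47},{"travel":[0,0,0],"rotation":[0,0,9],"jaw":47},{"travel":[0,0,0],"rotation":[0,0,9],"jaw":47},{"travel":[0,0,0],"rotation":[0,0,9],"jaw":47},{"travel":[40,20,0],"rotation":[0,0,0],"jaw":47},{"travel":[40,20,0],"rotation":[0,0,0],"jaw":47},{"travel":[40,20,0],"rotation":[0,0,0],"jaw":47},{"travel":[40,20,0],"rotation":[0,0,0],"jaw":47},{"travel":[0,0,0],"rotation":[0,0,0],"jaw":47}]}}

```text
t: 10.28
tool_pos: [0.4466, 0.2277, 0.3073]
eef_rot: [0.388, 0.922, -0.0, -0.001]
contact_force: [-0.1, -0.8, -0.1]
grip_width: 0.0402
grasp_force: 0.0
```

```bash
cat > g.py <<'E'
from b import *
from scipy.spatial.transform import Rotation
import sys
def go(x,y,z):
    s=manip.state();R=Rotation.from_quat(s["eef_rot"]).as_matrix()
    h=np.degrees(np.arctan2(-R[1,0],-R[0,0]))
    print("tcp",np.round(s["tool_pos"],4),"heading",round(h,1),"travel",np.round(R.T@(np.array([x,y,z])-s["tool_pos"])*1000,1))
go(*map(float,sys.argv[1:4]))
E
python3 g.py .426 .255 .3
```

```text
tcp [0.4466 0.2277 0.3073] heading -45.7 travel [34.   4.4  7.4]
```

{"op": "apply_moves", "data": {"plan": [{"travel":[34,4,0],"rotation":[0,0,0],"jaw":47},{"travel":[0,0,40],"rotation":[0,0,0],"jaw":47},{"travel":[0,0,40],"rotation":[0,0,0],"jaw":47},{"travel":[0,0,28],"rotation":[0,0,0],"jaw":47},{"travel":[0,0,0],"rotation":[0,0,0],"jaw":47},{"travel":[-12,0,0],"rotation":[0,0,0],"jaw":47},{"travel":[-12,0,0],"rotation":[0,0,0],"jaw":47},{"travel":[-12,0,0],"rotation":[0,0,0],"jaw":47},{"travel":[-12,0,0],"rotation":[0,0,0],"jaw":47},{"travel":[-12,0,0],"rotation":[0,0,0],"jaw":47},{"travel":[-12,0,0],"rotation":[0,0,0],"jaw":47},{"travel":[-12,0,0],"rotation":[0,0,0],"jaw":47},{"travel":[-12,0,0],"rotation":[0,0,0],"jaw":47},{"travel":[-12,0,0],"rotation":[0,0,0],"jaw":47},{"travel":[-12,0,0],"rotation":[0,0,0],"jaw":47},{"travel":[0,0,0],"rotation":[0,0,0],"jaw":47}]}}

```text
t: 12.28
tool_pos: [0.5117, 0.1635, 0.2008]
eef_rot: [0.392, 0.92, -0.0, 0.001]
contact_force: [0.1, 0.6, 0.5]
grip_width: 0.0403
grasp_force: 0.0
```

```bash
python3 g.py .47 .13 .3;  python3 -c "
from b import *
print(tins(manip.capture('scene')))"
```

```text
tcp [0.5117 0.1635 0.2008] heading -46.2 travel [  4.5 -53.2 -99.3]
[(np.float32(0.652), np.float32(0.014), 43.5), (np.float32(0.45), np.float32(-0.236), 44.099998474121094), (np.float32(0.546), np.float32(0.128), 44.099998474121094), (np.float32(0.649), np.float32(-0.097), 43.79999923706055), (np.float32(0.58), np.float32(0.334), 43.20000076293945)]
```

{"op": "apply_moves", "data": {"plan": [{"travel":[20,0,0],"rotation":[0,0,0],"jaw":47},{"travel":[0,0,-40],"rotation":[0,0,0],"jaw":47},{"travel":[0,0,-40],"rotation":[0,0,0],"jaw":47},{"travel":[0,-20,-10],"rotation":[0,0,-9],"jaw":47},{"travel":[0,-20,0],"rotation":[0,0,-9],"jaw":47},{"travel":[0,0,0],"rotation":[0,0,-9],"jaw":47},{"travel":[0,0,0],"rotation":[0,0,-9],"jaw":47},{"travel":[0,0,0],"rotation":[0,0,-9],"jaw":47},{"travel":[0,0,0],"rotation":[0,0,0],"jaw":47}]}}

```text
t: 13.45
tool_pos: [0.4693, 0.1505, 0.2907]
eef_rot: [0.009, 1.0, 0.0, -0.0]
contact_force: [0.3, 0.6, -0.4]
grip_width: 0.0404
grasp_force: 0.0
```

```bash
python3 g.py .482 .129 .2
```

```text
tcp [0.4693 0.1505 0.2907] heading -1.1 travel [-13.1 -21.3  90.7]
```

{"op": "apply_moves", "data": {"plan": [{"travel":[-13,-21,0],"rotation":[0,0,0],"jaw":47},{"travel":[0,0,40],"rotation":[0,0,0],"jaw":47},{"travel":[0,0,30],"rotation":[0,0,0],"jaw":47},{"travel":[0,0,21],"rotation":[0,0,0],"jaw":47},{"travel":[0,0,0],"rotation":[0,0,0],"jaw":47},{"travel":[-11,0,0],"rotation":[0,0,0],"jaw":47},{"travel":[-11,0,0],"rotation":[0,0,0],"jaw":47},{"travel":[-11,0,0],"rotation":[0,0,0],"jaw":47},{"travel":[-11,0,0],"rotation":[0,0,0],"jaw":47},{"travel":[-11,0,0],"rotation":[0,0,0],"jaw":47},{"travel":[-11,0,0],"rotation":[0,0,0],"jaw":47},{"travel":[-9,0,0],"rotation":[0,0,0],"jaw":47},{"travel":[10,0,0],"rotation":[0,0,0],"jaw":15},{"travel":[0,0,0],"rotation":[0,0,0],"jaw":15},{"travel":[0,0,0],"rotation":[0,0,0],"jaw":15}]}}

```text
t: 15.32
tool_pos: [0.5478, 0.1271, 0.1998]
eef_rot: [0.009, 1.0, 0.0, 0.0]
contact_force: [0.4, 0.0, -0.7]
grip_width: 0.0127
grasp_force: 0.0
```

```bash
python3 g.py .598 .125 .2;  python3 -c "
from b import *
print(tins(manip.capture('scene')))"
```

```text
tcp [0.5478 0.1271 0.1998] heading -1.1 travel [-50.2  -1.2  -0.1]
[(np.float32(0.61), np.float32(0.128), 43.79999923706055), (np.float32(0.451), np.float32(-0.236), 44.0), (np.float32(0.649), np.float32(-0.098), 44.099998474121094), (np.float32(0.65), np.float32(0.013), 42.70000076293945), (np.float32(0.58), np.float32(0.334), 43.20000076293945)]
```

{"op": "apply_moves", "data": {"plan": [{"travel":[-9,0,0],"rotation":[0,0,0],"jaw":15},{"travel":[-10,0,0],"rotation":[0,0,0],"jaw":15},{"travel":[-10,0,0],"rotation":[0,0,0],"jaw":15},{"travel":[-10,0,0],"rotation":[0,0,0],"jaw":15},{"travel":[-10,0,0],"rotation":[0,0,0],"jaw":15},{"travel":[0,0,0],"rotation":[0,0,0],"jaw":15},{"travel":[20,0,0],"rotation":[0,0,0],"jaw":15},{"travel":[40,0,-20],"rotation":[0,0,0],"jaw":47},{"travel":[20,0,-50],"rotation":[0,0,0],"jaw":47},{"travel":[0,-30,-40],"rotation":[0,0,0],"jaw":47},{"travel":[0,-40,0],"rotation":[0,0,0],"jaw":47},{"travel":[0,-40,0],"rotation":[0,0,0],"jaw":47},{"travel":[0,-40,0],"rotation":[0,0,0],"jaw":47},{"travel":[0,-40,0],"rotation":[0,0,0],"jaw":47},{"travel":[10,-40,0],"rotation":[0,0,0],"jaw":47},{"travel":[10,-40,0],"rotation":[0,0,0],"jaw":47},{"travel":[0,0,0],"rotation":[0,0,-8],"jaw":47},{"travel":[0,0,0],"rotation":[0,0,-9],"jaw":47},{"travel":[0,0,0],"rotation":[0,0,0],"jaw":47}]}}

```text
t: 17.75
tool_pos: [0.492, -0.1424, 0.3102]
eef_rot: [-0.137, 0.991, -0.0, 0.001]
contact_force: [0.3, 0.2, 1.3]
grip_width: 0.0402
grasp_force: 0.0
```

```bash
python3 g.py .397 -.254 .3;  python3 -c "
from b import *
for n in ('scene','top'):
    p=manip.capture(n);print(tins(p))
    g=cv2.GaussianBlur(cv2.cvtColor(rect(p,.08,x0=.15,x1=.6),cv2.COLOR_BGR2GRAY),(5,5),0)
    c=cv2.HoughCircles(g,cv2.HOUGH_GRADIENT,1,60,param1=80,param2=18,minRadius=40,maxRadius=48)
    print([(round(.6-a[1]/1000,3),round(.34-a[0]/1000,3)) for a in c[0]])"
```

```text
tcp [ 0.492  -0.1424  0.3102] heading 15.8 travel [121.8 -81.5  10. ]
[(np.float32(0.654), np.float32(0.126), 43.79999923706055), (np.float32(0.65), np.float32(-0.098), 43.79999923706055), (np.float32(0.579), np.float32(0.334), 43.400001525878906), (np.float32(0.652), np.float32(0.016), 42.900001525878906)]
[(np.float32(0.188), np.float32(-0.306))]
[(np.float32(0.656), np.float32(0.125), 45.0), (np.float32(0.654), np.float32(0.013), 45.70000076293945), (np.float32(0.652), np.float32(-0.098), 44.0), (np.float32(0.58), np.float32(0.332), 43.5)]
[(np.float32(0.311), np.float32(-0.275)), (np.float32(0.196), np.float32(-0.31)), (np.float32(0.58), np.float32(0.332))]
```

{"op": "apply_moves", "data": {"plan": [{"travel":[40,-27,0],"rotation":[0,0,0],"jaw":47},{"travel":[40,-27,0],"rotation":[0,0,0],"jaw":47},{"travel":[42,-27,0],"rotation":[0,0,0],"jaw":47},{"travel":[0,0,20],"rotation":[0,0,0],"jaw":47},{"travel":[0,0,0],"rotation":[0,0,0],"jaw":47}]}}

```text
t: 18.48
tool_pos: [0.3961, -0.2532, 0.289]
eef_rot: [-0.137, 0.991, 0.001, -0.001]
contact_force: [-0.4, -1.6, -0.3]
grip_width: 0.0402
grasp_force: 0.0
```

```bash
python3 g.py .397 -.254 .2
```

```text
tcp [ 0.3961 -0.2532  0.289 ] heading 15.8 travel [-0.7 -1.1 89. ]
```

{"op": "apply_moves", "data": {"plan": [{"travel":[0,-1,40],"rotation":[0,0,0],"jaw":47},{"travel":[0,0,30],"rotation":[0,0,0],"jaw":47},{"travel":[0,0,19],"rotation":[0,0,0],"jaw":47},{"travel":[0,0,0],"rotation":[0,0,0],"jaw":47},{"travel":[-12,0,0],"rotation":[0,0,0],"jaw":47},{"travel":[-12,0,0],"rotation":[0,0,0],"jaw":47},{"travel":[-12,0,0],"rotation":[0,0,0],"jaw":47},{"travel":[-12,0,0],"rotation":[0,0,0],"jaw":47},{"travel":[-12,0,0],"rotation":[0,0,0],"jaw":47},{"travel":[-12,0,0],"rotation":[0,0,0],"jaw":47},{"travel":[-12,0,0],"rotation":[0,0,0],"jaw":47},{"travel":[-12,0,0],"rotation":[0,0,0],"jaw":47},{"travel":[-10,0,0],"rotation":[0,0,0],"jaw":47},{"travel":[0,0,0],"rotation":[0,0,0],"jaw":47}]}}

```text
t: 20.23
tool_pos: [0.5002, -0.2247, 0.2017]
eef_rot: [-0.139, 0.99, -0.0, 0.001]
contact_force: [0.0, -1.0, -0.2]
grip_width: 0.0399
grasp_force: 0.0
```

```bash
python3 g.py .48 -.209 .29;  python3 -c "
from b import *
print(tins(manip.capture('scene')))"
```

```text
tcp [ 0.5002 -0.2247  0.2017] heading 16.0 travel [ 14.9  20.5 -88.4]
[(np.float32(0.654), np.float32(0.127), 44.099998474121094), (np.float32(0.548), np.float32(-0.208), 44.099998474121094), (np.float32(0.65), np.float32(-0.097), 43.79999923706055), (np.float32(0.652), np.float32(0.013), 44.099998474121094), (np.float32(0.579), np.float32(0.334), 43.400001525878906)]
```

{"op": "apply_moves", "data": {"plan": [{"travel":[20,0,0],"rotation":[0,0,0],"jaw":47},{"travel":[0,0,-40],"rotation":[0,0,0],"jaw":47},{"travel":[0,0,-40],"rotation":[0,0,0],"jaw":47},{"travel":[0,20,-10],"rotation":[0,0,8],"jaw":47},{"travel":[0,0,0],"rotation":[0,0,9],"jaw":47},{"travel":[0,0,0],"rotation":[0,0,0],"jaw":47}]}}

```text
t: 21.02
tool_pos: [0.4731, -0.2117, 0.291]
eef_rot: [0.009, 1.0, -0.0, 0.0]
contact_force: [0.2, -0.1, -0.3]
grip_width: 0.0398
grasp_force: 0.0
```

```bash
python3 g.py .482 -.208 .2
```

```text
tcp [ 0.4731 -0.2117  0.291 ] heading -1.0 travel [-8.8  3.8 91. ]
```

{"op": "apply_moves", "data": {"plan": [{"travel":[-9,4,0],"rotation":[0,0,0],"jaw":47},{"travel":[0,0,40],"rotation":[0,0,0],"jaw":47},{"travel":[0,0,30],"rotation":[0,0,0],"jaw":47},{"travel":[0,0,21],"rotation":[0,0,0],"jaw":47},{"travel":[0,0,0],"rotation":[0,0,0],"jaw":47},{"travel":[-11,0,0],"rotation":[0,0,0],"jaw":47},{"travel":[-11,0,0],"rotation":[0,0,0],"jaw":47},{"travel":[-11,0,0],"rotation":[0,0,0],"jaw":47},{"travel":[-11,0,0],"rotation":[0,0,0],"jaw":47},{"travel":[-11,0,0],"rotation":[0,0,0],"jaw":47},{"travel":[-11,0,0],"rotation":[0,0,0],"jaw":47},{"travel":[-6,0,0],"rotation":[0,0,0],"jaw":47},{"travel":[10,0,0],"rotation":[0,0,0],"jaw":15},{"travel":[0,0,0],"rotation":[0,0,0],"jaw":15},{"travel":[0,0,0],"rotation":[0,0,0],"jaw":15}]}}

```text
t: 22.9
tool_pos: [0.5455, -0.2087, 0.2001]
eef_rot: [0.009, 1.0, -0.0, 0.001]
contact_force: [0.1, 0.2, 0.7]
grip_width: 0.0125
grasp_force: 0.0
```

```bash
python3 g.py .592 -.211 .2;  python3 -c "
from b import *
print(tins(manip.capture('scene')))"
```

```text
tcp [ 0.5455 -0.2087  0.2001] heading -1.1 travel [-46.6  -1.4   0.2]
[(np.float32(0.653), np.float32(0.126), 43.79999923706055), (np.float32(0.65), np.float32(-0.098), 44.0), (np.float32(0.579), np.float32(0.334), 43.400001525878906), (np.float32(0.606), np.float32(-0.208), 44.900001525878906), (np.float32(0.652), np.float32(0.016), 43.0)]
```

Offset is about 57 mm, so I aim for a tin x of about 0.648, which is 46 mm forward.

{"op": "apply_moves", "data": {"plan": [{"travel":[-8,0,0],"rotation":[0,0,0],"jaw":15},{"travel":[-10,0,0],"rotation":[0,0,0],"jaw":15},{"travel":[-10,0,0],"rotation":[0,0,0],"jaw":15},{"travel":[-10,0,0],"rotation":[0,0,0],"jaw":15},{"travel":[-8,0,0],"rotation":[0,0,0],"jaw":15},{"travel":[0,0,0],"rotation":[0,0,0],"jaw":15},{"travel":[20,0,0],"rotation":[0,0,0],"jaw":15},{"travel":[40,0,-20],"rotation":[0,0,0],"jaw":15},{"travel":[40,0,-50],"rotation":[0,0,0],"jaw":15},{"travel":[40,0,-50],"rotation":[0,0,0],"jaw":15},{"travel":[0,0,0],"rotation":[0,0,0],"jaw":15},{"travel":[0,0,0],"rotation":[0,0,0],"jaw":15}]}}

```text
t: 24.45
tool_pos: [0.4539, -0.2068, 0.3176]
eef_rot: [0.009, 1.0, -0.0, 0.001]
contact_force: [1.3, 0.1, 0.3]
grip_width: 0.0129
grasp_force: 0.0
```

```bash
python3 -c "
from b import *
for n in ('scene','top'):
    p=manip.capture(n);print(tins(p))
    cv2.imwrite('pics/f'+n+'.png',cv2.resize(p['frame'],(800,600)) if n=='scene' else rect(p,.06))"
```

```text
[(np.float32(0.645), np.float32(-0.208), 43.599998474121094), (np.float32(0.649), np.float32(-0.098), 44.0), (np.float32(0.652), np.float32(0.014), 43.79999923706055), (np.float32(0.579), np.float32(0.334), 43.400001525878906), (np.float32(0.654), np.float32(0.13), 40.79999923706055)]
[(np.float32(0.656), np.float32(0.125), 44.900001525878906), (np.float32(0.653), np.float32(-0.1), 45.0), (np.float32(0.654), np.float32(0.011), 45.900001525878906), (np.float32(0.648), np.float32(-0.212), 45.099998474121094), (np.float32(0.582), np.float32(0.336), 47.400001525878906)]
```

View pics/fscene.png

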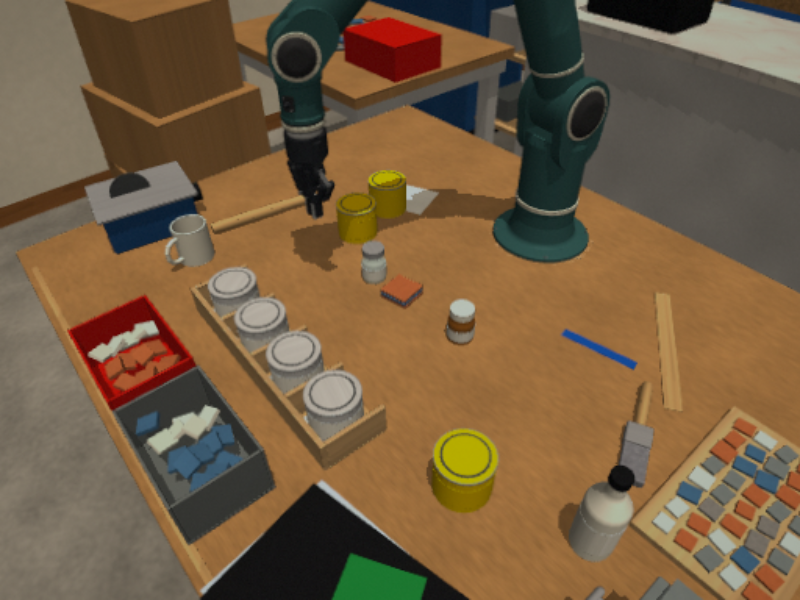

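View pics/ftop.png

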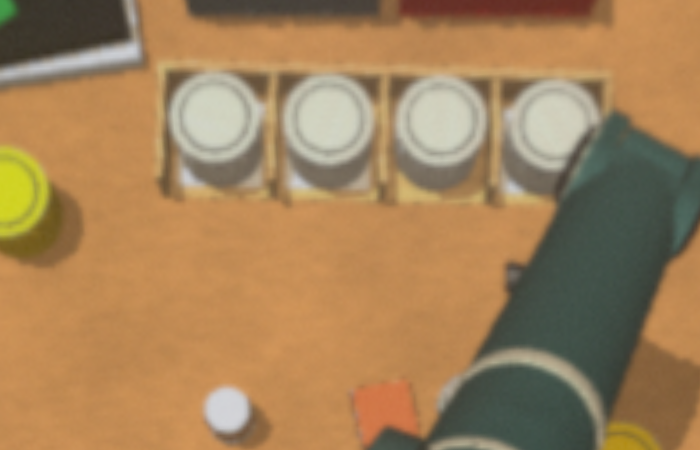

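All three tins stand upright in their bays (scene pixels (233,287), (294,352) and (332,397)). The bystanders look unmoved and the arm is clear.

```bash
python3 -c "
from station import manip
print(manip.job_done())"
```

```text
the job is handed in; nothing more can be done
None
```

I slid all three grout tins upright into their own empty bays, about 8 mm or more behind the front edges by camera; the other items look unmoved, and I handed the job in at about 25 s of the 67 s limit, with no verdict returned.

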